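Unscrew the blue lid of the tablet jar

TASK

On the pharmacy counter, unscrew the blue lid of the tablet jar: twist it anticlockwise (seen from above), letting go and gripping again between twists, until it comes free. Then lift it off, lay it top up in the grey tray and let go. Leave the jar with the white lid standing where it is.

Things in the scene. Friction and masses are not known exactly. Their poses are not given: they have to be found in the camera images.
- blue_lid: Blue ribbed screw lid, 54 mm diameter, 30 mm tall, about 35 g, hollow below. Origin: centre of its lower edge; z up through its flat top. Starts screwed on an amber jar, top 130 mm above the counter. The jar is upright, narrower (51 mm) and fixed to the counter in a round steel holder 90 mm wide, 40 mm high. Grip the upper half of the lid, at any heading; the fingers have room all round.
- seal (a joint): Turn of the blue lid, rad: 0 screwed tight (every start), growing anticlockwise from above. Follows the lid with 0.12 play; stays as left when the lid is off. The lid turns stiffly (0.2 N m) without rising. Below 1.9 (110 degrees) the thread holds it down; from 2.0 (115 degrees) it lifts straight off; firm stop at 2.6 (150 degrees), where it lifts off too. Aim for 135 degrees, in 2 or 3 twists.
- tray: Shallow grey plastic tray on the counter for the lid, fixed: 150 x 150 mm outside, 22 mm high, walls and floor 4 to 5 mm thick, open at the top. Origin: centre of its underside, at counter height; z up, x and y along its sides.
- white_jar: Bystander: a like amber jar in a like holder, but with a white lid; 130 mm tall, 90 mm wide at the foot, loose, 0.95 kg. Origin: centre of its underside, z up. It may stand left or right of the tray, the blue-lidded jar on the other side.
There are look-alikes about, which are no part of the job. Of the things that look like the blue_lid, the smallest one is meant. There is more than one size of the tray; the one meant has the size given above.

How it is judged:
By the outcome, as a careful person would: the job done as asked, in the order asked, and still so for the second after the job is handed in, with the robot touching nothing.
It also fails if it takes over 48 s, if anything falls off the work surface, if the arm or the gripper's body presses on something with over 40 N, if the wrist force passes 120 N, or if a joint passes its speed limit or range.

ROBOT

A 7-joint arm with a two-finger parallel gripper is mounted at the origin on the work surface. World frame = base frame: x ahead of the robot, y to its left, z up, the work surface at z = 0. Lengths are in m, angles in degrees, forces in N, time in s.
With the tool pointing down it reaches from about 0.425 to 0.875 m from the base axis. Payload 4.7 kg.
Tool frame: the origin (TCP) lies on the mounting face of the last link; the fingertips stand 182 mm ahead of it and the grasp point (between the pads) lies env.grip_depth ahead of it (env.grip_depth is the distance from the TCP to the grasp point, in m); x points along the fingers, y is the direction in which the jaws open and shut, and the axes are right-handed (so a half turn about x gives the same grasp; the last joint's range is limited). The gripper opens to 87 mm and grips with 3 to 60 N. Pads are 19 mm wide; open, the fingers measure 117 mm over their backs; the gripper's body (75 mm by 190 mm) begins 51 mm behind the grasp point.
Start: joints at [71.625, 18.392, -4.016, 83.108, 1.295, 78.541, -3.26], TCP at [0.214, -0.614, 0.405] pointing down, gripper open.
Joint ranges: [-163.93, 163.93], [-17.29, 119.83], [-79.2, 71.16], [3.27, 140.29], [-89.18, 269.18], [5.43, 117.66], [-154.24, 154.24]. Speed limits (degrees/s): [147.25, 147.25, 180, 180, 180, 180, 180].

INTERFACE

Orientations are given as [roll, pitch, yaw] about the fixed x, y, z axes, in that order (R = Rz(yaw) Ry(pitch) Rx(roll)).
In Python, from cell import sensors, viewer, env gives the robot as it stands.
- The arm moves only by the tool carry_out, never from a script. Its argument "moves" is a list of rows, each a list of 4 numbers: the shift along the world's x, y, z in cm, then the turn about the world's z in rad. In form: [[tx, ty, tz, spin], ...]. A call has 1 to 12 rows; each row shifts and turns the pose as measured when the row begins; what a row does not reach is not made up. A row lasts 1/10 s, in which the tool goes at most 50 mm and 8.59 degrees, less where a joint would pass 70% of its speed; a pose out of reach is approached as far as the arm can. A call with a gripper value outside its range is refused whole. "hand" is the finger opening in cm, from 0 to 8.7, set as the call begins (left out, the last holds). The fingers move at their own pace and stop on an object; "force" is the grip in N (left out, the last holds). Time passes only in rows, so rows that do not move let the fingers close. It gives the time, the measured TCP pose, the force and the opening at its end, in the units of the state.
- sensors.get_obs(): the state, without advancing time (a new reading comes with each control period).
- viewer.read_camera(name): name is "side" or "top"; returns the picture (480x640x3 uint8, red, green, blue); there is no depth.
- viewer.camera_model(name): a dict with "K" (3x3 intrinsics, pixels), "dist_coeffs" ([k1, k2, p1, p2, k3] as OpenCV has them; the pictures are not rectified), "extrinsics" (4x4, takes a point from world to camera coordinates). Camera axes: x right, y down, z forward; pixel columns grow to the right and rows downward; lengths in m; the calibration is good to about 2 mm. A picture is of the moment at which its call begins. camera_model takes no time and is no camera call.
- env.sign_off(): hands the job in, once; it reports no verdict.
The state is a dict: "time_s": time; "qpos": joint angles; "joint_velocities": joint speeds; "effort": joint torques, N m; "tool_pos": TCP position; "tool_rot": TCP orientation; "force": force on the tool from outside, world axes, zero at the start; "wrist_torque": the same for the moment, N m; "grip_width": finger opening in m.
Only numpy, scipy, OpenCV 4.12 (cv2) and the standard library are available. Lean on these libraries where they do the work, as an engineer would, in place of code of your own. Each camera call takes 0.05 s, during which the arm holds its last target. There are 200 camera calls.

## Working session

There is one attempt and no reset: what is moved stays moved. The work goes in short steps, Python scripts to look and compute and a tool call to move; the robot and the scene stay as the last step left them, time stands still between calls to the robot, and variables do not carry over. Pictures are saved under pics/ and viewed, about 8 in all and at most 12, crops included, and the job is handed in when it is done.

Besides the shell and the picture viewer there is one more tool, called as name(argument=value, ...) on one line, values as JSON. carry_out: Moves the arm, as the interface text tells. Its arguments: {"type":"object","properties":{"moves":{"type":"array"},"hand":{"type":"number"},"force":{"type":"number"}},"required":["moves"]}

```bash
mkdir -p pics
cat > h.py <<'E'
import numpy as np, cv2
from cell import sensors, viewer, env
def grab(n,f):
    im=viewer.read_camera(n); cv2.imwrite('pics/'+f,im[:,:,::-1]); return im
def proj(n,P):
    m=viewer.camera_model(n);E=np.array(m['extrinsics'])
    r=cv2.Rodrigues(E[:3,:3])[0]
    return cv2.projectPoints(np.array(P,float).reshape(-1,1,3),r,E[:3,3],np.array(m['K']),np.array(m['dist_coeffs'],float))[0].reshape(-1,2)
def ray(n,uv,z):
    m=viewer.camera_model(n);E=np.array(m['extrinsics']);R=E[:3,:3];t=E[:3,3]
    q=cv2.undistortPoints(np.array(uv,float).reshape(-1,1,2),np.array(m['K']),np.array(m['dist_coeffs'],float)).reshape(-1,2)
    d=np.c_[q,np.ones(len(q))]@R; c=-R.T@t
    return c+d*((z-c[2])/d[:,2])[:,None]
E
python3 - <<'E'
from h import *
a=grab('top','t0.png');b=grab('side','s0.png')
o=sensors.get_obs();print(o,env.grip_depth)
for n in('top','side'):
    E=np.array(viewer.camera_model(n)['extrinsics']);print(n,-E[:3,:3].T@E[:3,3],E[2,:3])
E
```

```text
{'time_s': 0.1, 'qpos': array([71.62604615, 18.43306982, -4.01583505, 83.16745322,  1.29458216,
       78.54098701, -3.26001819]), 'joint_velocities': array([ 0.00204593, -0.16835165,  0.0714654 , -0.17031476,  0.08614908,
       -0.03455134, -0.0151086 ]), 'effort': array([ 1.27294002e-04, -4.92570090e+01, -4.05418044e-01, -3.13400495e+01,
       -6.41066954e-02,  3.94306169e-02,  6.34714911e-05]), 'tool_pos': array([ 0.21348135, -0.61374618,  0.40379444]), 'tool_rot': array([-87.04869087,  89.90357138, 112.1350338 ]), 'force': array([0.32690021, 0.18901223, 0.95951399]), 'wrist_torque': array([ 0.01445477, -0.00866327, -0.02808783]), 'grip_width': 0.08690080334969105} 0.1635
top [ 0.27322909 -0.05208452  1.22501864] [ 0.12972345 -0.01924161 -0.9913635 ]
side [0.3088803  0.6927953  0.63038314] [ 0.09938371 -0.8182555  -0.56619857]
```

View pics/t0.png

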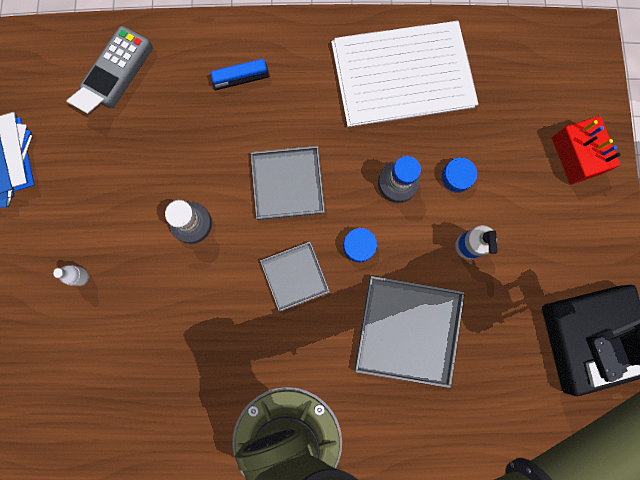

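View pics/s0.png

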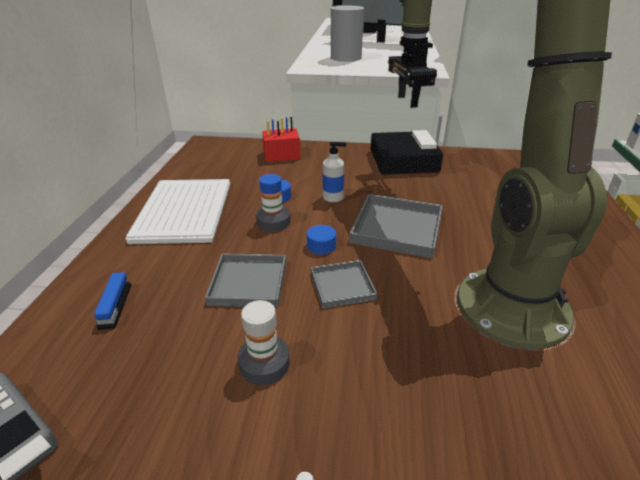

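The top view shows three blue lids, at (407,169) on the jar, (460,174) loose and (361,244) loose. There are trays at (288,183), (295,276) and (410,332), and the white-lidded jar is at (185,218). I'll measure sizes next.

Run:
```python
from h import *
a=cv2.imread('pics/t0.png');hsv=cv2.cvtColor(a,cv2.COLOR_BGR2HSV)
m=cv2.inRange(hsv,(100,150,60),(125,255,255))
n,l,s,c=cv2.connectedComponentsWithStats(m)
for i in range(1,n):
    if s[i,4]>150:
        cn=cv2.findContours((l==i).astype('uint8'),0,1)[0][0]
        print(s[i],c[i].round(1),cv2.fitEllipse(cn))
        for z in(.03,.13):
            p=ray('top',cn.reshape(-1,2),z)[:,:2].astype('f4');print('  ',z,cv2.minEnclosingCircle(p))
for q in([(250,153),(319,147),(325,212),(257,219)],[(260,263),(310,242),(329,292),(280,311)],[(371,277),(463,292),(451,387),(357,372)]):
    p=ray('top',q,.022)[:,:2]; print(p.mean(0),np.linalg.norm(p-np.roll(p,-1,0),axis=1),np.degrees(np.arctan2(*(p[1]-p[0])[::-1])))
print('white',ray('top',[(179,214)],.13))
# side cam
b=cv2.imread('pics/s0.png');m=cv2.inRange(cv2.cvtColor(b,cv2.COLOR_BGR2HSV),(100,150,60),(125,255,255))
n,l,s,c=cv2.connectedComponentsWithStats(m)
for i in range(1,n):
    if s[i,4]>150: print('side',s[i],c[i])
cv2.imwrite('pics/c0.png',np.hstack([cv2.resize(a[130:270,330:490],(400,350),interpolation=2),cv2.resize(b[160:270,230:355],(400,350),interpolation=2)]))
```

```text
[211  59  56  25 785] [238.6  71.3] ((238.95962524414062, 71.20406341552734), (14.729944229125977, 71.04460144042969), 76.50900268554688)
   0.03 ((0.8151951432228088, 0.09751188009977341), 0.06305856257677078)
   0.13 ((0.7698432207107544, 0.08499361574649811), 0.05779014527797699)
[  0 140  12  67 453] [  3.5 179.2] ((3.745494842529297, 178.30152893066406), (10.583331108093262, 63.901187896728516), 177.46823120117188)
   0.03 ((0.5946281552314758, 0.6302279233932495), 0.0776805505156517)
   0.13 ((0.5677332282066345, 0.5731315612792969), 0.0711885392665863)
[ 11 152  23  46 263] [ 25.7 175.3] ((16.671512603759766, 173.391357421875), (29.592002868652344, 39.109527587890625), 10.456568717956543)
   0.03 ((0.5893815755844116, 0.591446042060852), 0.05361083149909973)
   0.13 ((0.5629257559776306, 0.5375949144363403), 0.049133025109767914)
[393 156  28  29 617] [406.1 169.8] ((406.1304016113281, 169.8209991455078), (26.41081428527832, 27.96578598022461), 38.847293853759766)
   0.03 ((0.5816054344177246, -0.27004241943359375), 0.032564111053943634)
   0.13 ((0.5558002591133118, -0.251803
[... 728 characters left out ...]
62879180908203)
   0.03 ((0.4146985709667206, -0.4067799150943756), 0.029789842665195465)
   0.13 ((0.40286022424697876, -0.3770987391471863), 0.02730531431734562)
[ 0.55891445 -0.01029776] [0.15321504 0.14691463 0.14852227 0.14903038] -85.84799388716297
[ 0.35167234 -0.02263691] [0.1166876  0.11515262 0.1119706  0.11140786] -68.09460773541181
[ 0.22945307 -0.268125  ] [0.20219255 0.20407118 0.20303304 0.20348232] -100.47784331567114
white [[0.47333475 0.20268198 0.13      ]]
side [260 175  31  27 493] [274.98580122 185.63083164]
side [324 176  19  17 266] [332.91353383 184.04135338]
side [307 226  29  28 687] [321.10189229 239.20815138]
side [ 95 273  31  47 779] [110.44544288 296.14762516]
```

View pics/c0.png

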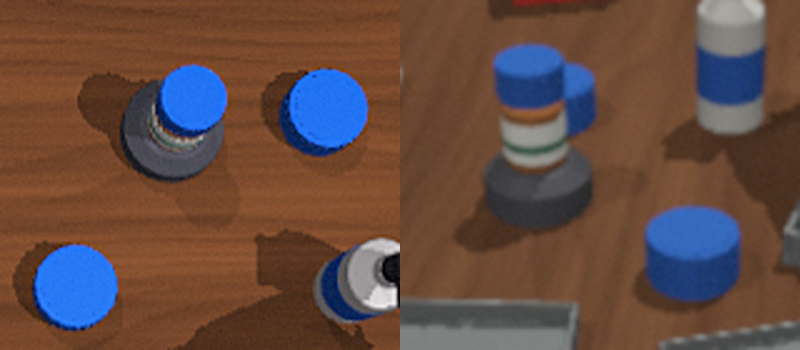

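The crop confirms the jar lid is the small one: about 54 mm across against about 67 mm for the loose ones, and it sits at z=0.13. The matching 150 mm tray is at (288,183), so (0.559,-0.010). Next I'll refine the lid centre from both views.

```bash
cat >> h.py <<'E'
from scipy.optimize import least_squares
from scipy.spatial.transform import Rotation as Ro
def hullc(n,x,y,z0,z1,r=.027):
    t=np.linspace(0,2*np.pi,60)
    P=[(x+r*np.cos(k),y+r*np.sin(k),z) for z in(z0,z1) for k in t]
    h=cv2.convexHull(proj(n,P).astype('f4'));M=cv2.moments(h);b=h.reshape(-1,2)
    return M['m10']/M['m00'],M['m01']/M['m00'],b.min(0),b.max(0)
def tooly():
    R=Ro.from_euler('xyz',sensors.get_obs()['tool_rot'],degrees=True).as_matrix();return R
E
python3 - <<'E'
from h import *
def bb(n,x,y):
    _,_,a,b=hullc(n,x,y,.10,.13);return np.r_[a,b]
T=np.array([392.5,155.5,420.5,184.5]);S=np.array([259.5,174.5,290.5,201.5])
f=lambda p:np.r_[bb('top',*p)-T,(bb('side',*p)-S)]
for g in(lambda p:f(p)[:4],lambda p:f(p)[4:],f):
    r=least_squares(g,[.56,-.25],diff_step=1e-3);print(r.x,r.fun.round(1))
print(tooly().round(3))
E
```

```text
[ 0.55882316 -0.25555901] [-0.4 -0.2  0.4  0.2]
[ 0.5375988  -0.23318133] [ 4.1  3.2 -4.2 -2.6]
[ 0.55175609 -0.25341898] [-1.3  3.2 -0.5  3.6  0.4 -0.7 -8.2 -6.9]
[[-0.001  0.329 -0.944]
 [ 0.002 -0.944 -0.329]
 [-1.    -0.002  0.   ]]
```

carry_out(moves=[[3.4,3.6,0,0],[3.4,3.6,0,0],[3.4,3.6,0,0],[3.4,3.6,0,0],[3.4,3.6,0,0],[3.4,3.6,0,0],[3.4,3.6,0,0]], hand=8.7)

```text
time_s: 0.8
tool_pos: [0.4456, -0.3607, 0.3992]
tool_rot: [-35.9, 89.5, 162.2]
force: [-0.1, -1.8, -0.9]
grip_width: 0.087
```

Run:
```python
from h import *
def bb(n,x,y):
    _,_,a,b=hullc(n,x,y,.10,.13);return np.r_[a,b]
T=np.array([392.5,155.5,420.5,184.5]);S=np.array([259.7,174.2,281.4,194])
f=lambda p:np.r_[bb('top',*p)-T,(bb('side',*p)-S)]
for g in(lambda p:f(p)[4:],f):
    r=least_squares(g,[.56,-.25],diff_step=1e-3);print(r.x,r.fun.round(1))
o=sensors.get_obs();print(tooly()[:,1].round(3),o['qpos'],o['tool_pos'])
```

```text
[ 0.55328301 -0.25397645] [-0.3 -0.5  0.3  0.4]
[ 0.55673367 -0.25562903] [-0.3  0.8  0.5  1.2 -1.5 -0.9 -0.9  0. ]
[ 0.31  -0.951 -0.005] [ 50.56606804  10.19173614 -16.12033919  94.17240506   3.05244022
  76.55191916 -37.99196928] [ 0.44555848 -0.360664    0.39918619]
```

carry_out(moves=[[3.0,2.8,0,-0.15],[3.0,2.8,0,-0.15],[3.0,2.8,0,-0.15],[2.0,2.0,0,-0.15]])

```text
time_s: 1.2
tool_pos: [0.5581, -0.2504, 0.3979]
tool_rot: [-42.0, 89.3, 122.2]
force: [0.4, -0.8, 0.8]
grip_width: 0.0866
```

Run:
```python
from h import *
o=sensors.get_obs();print(tooly()[:,:2].round(3),o['qpos'],o['tool_pos'])
```

```text
[[-0.006 -0.271]
 [ 0.01  -0.962]
 [-1.    -0.008]] [ 37.08915571  15.12502569 -18.41632294  88.71535136   4.41322642
  77.46709748 -87.47102339] [ 0.55809683 -0.25037066  0.3978552 ]
```

carry_out(moves=[[0,-0.3,-2.5,0],[0,-0.3,-2.5,0],[0,0,-2.0,0],[0,0,0,0]])

```text
time_s: 1.6
tool_pos: [0.5622, -0.2484, 0.3246]
tool_rot: [-53.5, 89.1, 111.2]
force: [-0.3, 0.4, -0.6]
grip_width: 0.087
```

Run:
```python
from h import *
a=grab('top','t1.png');b=grab('side','s1.png')
c=np.hstack([cv2.resize(a[110:250,320:480],(400,350),interpolation=2),cv2.resize(b[90:230,200:360],(400,350),interpolation=2)])
cv2.imwrite('pics/c1.png',c[:,:,::-1])
o=sensors.get_obs();R=tooly();print(o['tool_pos'],o['tool_pos']+R[:,0]*.1635,R[:,0].round(4))
```

```text
[ 0.56312963 -0.24895506  0.32786121] [ 0.56304147 -0.24703597  0.1643725 ] [-5.000e-04  1.170e-02 -9.999e-01]
```

View pics/c1.png

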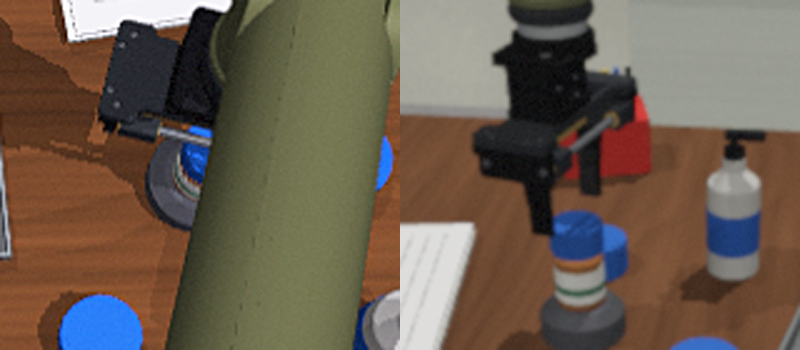

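The side crop shows the fingers above the jar lid, with the fingertips at crop (540,215) and (590,185) and the lid top at (577,220). They need to shift about -6 mm in x and -8 mm in y.

carry_out(moves=[[-0.6,-0.8,0,0],[0,0,0,0],[0,0,0,0]])

```text
time_s: 2.0
tool_pos: [0.5572, -0.2588, 0.3317]
tool_rot: [-101.0, 89.4, 63.7]
force: [-0.9, -0.3, 0.4]
grip_width: 0.0872
```

```bash
cat > st.py <<'E'
from h import *
o=sensors.get_obs();R=tooly();print('grasp',(o['tool_pos']+R[:,0]*.1635).round(4),'tcp',o['tool_pos'].round(4),'x',R[:,0].round(3),'y',R[:,1].round(3),'yaw',np.degrees(np.arctan2(R[1,1],R[0,1])).round(1),'q7',o['qpos'][6].round(1),'F',o['force'].round(1),'T',o['wrist_torque'].round(2),'w',o['grip_width'],o['time_s'])
E
python3 st.py
```

```text
grasp [ 0.5579 -0.2573  0.1682] tcp [ 0.5572 -0.2588  0.3317] x [ 0.004  0.009 -1.   ] y [-0.264 -0.964 -0.01 ] yaw -105.3 q7 -86.8 F [-0.9 -0.3  0.4] T [0.02 0.01 0.03] w 0.08724741123381963 2.0
```

carry_out(moves=[[0,0.1,-1.8,0],[0,0,-1.8,0],[0,0,-0.8,0],[0,0,0,0]])

```text
time_s: 2.4
tool_pos: [0.5578, -0.2593, 0.2908]
tool_rot: [-140.0, 89.3, 24.5]
force: [-1.0, 0.8, 0.2]
grip_width: 0.0873
```

```bash
python3 st.py
```

```text
grasp [ 0.5596 -0.2584  0.1273] tcp [ 0.5578 -0.2593  0.2908] x [ 0.011  0.005 -1.   ] y [-0.267 -0.964 -0.008] yaw -105.5 q7 -87.4 F [-1.   0.8  0.2] T [0.05 0.   0.  ] w 0.08730308860969753 2.4
```

carry_out(moves=[[-0.2,0.3,-0.5,0],[0,0,0,0]])

```text
time_s: 2.6
tool_pos: [0.556, -0.2562, 0.2868]
tool_rot: [-144.9, 89.2, 19.6]
force: [0.4, -0.2, -0.1]
grip_width: 0.0872
```

carry_out(moves=[[0,0,0,0],[0,0,0,0],[0,0,0,0],[0,0,0,0],[0,0,0,0],[0,0,0,0]], hand=4.5, force=30)

```text
time_s: 3.2
tool_pos: [0.5567, -0.2563, 0.289]
tool_rot: [-154.4, 89.1, 10.1]
force: [0.6, 0.3, -0.6]
grip_width: 0.0532
```

```bash
python3 st.py
```

```text
grasp [ 0.5593 -0.2558  0.1255] tcp [ 0.5567 -0.2563  0.289 ] x [ 0.016  0.003 -1.   ] y [-0.267 -0.964 -0.007] yaw -105.5 q7 -87.7 F [ 0.6  0.3 -0.6] T [0.01 0.03 0.02] w 0.053245209560357123 3.2
```

carry_out(moves=[[0,0,0,0.15],[0,0,0,0.15],[0,0,0,0.15],[0,0,0,0.15],[0,0,0,0.15]])

```text
time_s: 3.7
tool_pos: [0.5572, -0.2569, 0.2891]
tool_rot: [-160.3, 89.0, 47.5]
force: [0.6, -0.5, 0.4]
grip_width: 0.0527
```

```bash
python3 st.py
```

```text
grasp [ 0.5591 -0.2548  0.1256] tcp [ 0.5572 -0.2569  0.2891] x [ 0.012  0.013 -1.   ] y [ 0.467 -0.884 -0.006] yaw -62.2 q7 -45.9 F [ 0.6 -0.5  0.4] T [ 0.06 -0.1  -0.26] w 0.052699851928626584 3.7
```

carry_out(moves=[[0,0,0,0.15],[0,0,0,0.15],[0,0,0,0.15],[0,0,0,0.1],[0,0,0,0]])

```text
time_s: 4.2
tool_pos: [0.5576, -0.2574, 0.289]
tool_rot: [-165.6, 88.8, 73.9]
force: [0.5, 0.5, 0.9]
grip_width: 0.0528
```

```bash
python3 st.py
```

```text
grasp [ 0.5586 -0.2542  0.1256] tcp [ 0.5576 -0.2574  0.289 ] x [ 0.006  0.019 -1.   ] y [ 0.862 -0.506 -0.005] yaw -30.4 q7 -15.6 F [0.5 0.5 0.9] T [ 0.08  0.01 -0.18] w 0.05280850972763941 4.2
```

carry_out(moves=[[0,0,0,0],[0,0,0,0],[0,0,0,0],[0,0,0,0]], hand=8.0)

```text
time_s: 4.6
tool_pos: [0.5575, -0.2575, 0.2889]
tool_rot: [-164.8, 88.9, 74.4]
force: [0.1, 1.1, -0.1]
grip_width: 0.0761
```

carry_out(moves=[[0,0,0,-0.15],[0,0,0,-0.15],[0,0,0,-0.15],[0,0,0,-0.15],[0,0,0,-0.15],[0,0,0,-0.15],[0,0,0,-0.15],[0,0,0,-0.15],[0,0,0,0]])

```text
time_s: 5.5
tool_pos: [0.5575, -0.257, 0.289]
tool_rot: [-165.9, 88.9, 4.2]
force: [-1.0, -0.1, -0.3]
grip_width: 0.0799
```

```bash
python3 st.py
```

```text
grasp [ 0.5607 -0.2568  0.1256] tcp [ 0.5575 -0.257   0.289 ] x [ 0.02   0.001 -1.   ] y [-0.172 -0.985 -0.005] yaw -99.9 q7 -82.3 F [-1.  -0.1 -0.3] T [0.05 0.08 0.01] w 0.07986035691209925 5.5
```

carry_out(moves=[[-0.2,0.2,-0.2,0],[0,0,0,0],[0,0,0,0]])

```text
time_s: 5.8
tool_pos: [0.5554, -0.2545, 0.2868]
tool_rot: [-165.6, 88.9, 4.9]
force: [-0.2, 0.7, 0.4]
grip_width: 0.0799
```

carry_out(moves=[[0,0,0,0],[0,0,0,0],[0,0,0,0],[0,0,0,0],[0,0,0,0],[0,0,0,0]], hand=4.5, force=30)

```text
time_s: 6.4
tool_pos: [0.555, -0.2554, 0.2868]
tool_rot: [-167.3, 88.9, 3.3]
force: [0.2, 0.4, 0.1]
grip_width: 0.0532
```

carry_out(moves=[[0,0,0,0.15],[0,0,0,0.15],[0,0,0,0.15],[0,0,0,0.15],[0,0,0,0.15]])

```text
time_s: 6.9
tool_pos: [0.5552, -0.2574, 0.2868]
tool_rot: [-177.3, 88.8, 36.6]
force: [0.6, -0.6, -1.9]
grip_width: 0.0523
```

```bash
python3 st.py
```

```text
grasp [ 0.5578 -0.2554  0.1233] tcp [ 0.5552 -0.2574  0.2868] x [ 0.016  0.012 -1.   ] y [ 0.557 -0.83  -0.001] yaw -56.1 q7 -40.0 F [ 0.6 -0.6 -1.9] T [-0.3  -0.1  -0.24] w 0.05225727279973833 6.9
```

carry_out(moves=[[0,0,0,0.15],[0,0,0,0.15],[0,0,0,0]])

```text
time_s: 7.2
tool_pos: [0.5555, -0.2582, 0.2868]
tool_rot: [178.7, 88.7, 49.7]
force: [-0.4, 0.4, 0.3]
grip_width: 0.0526
```

```bash
python3 st.py
```

```text
grasp [ 0.5578 -0.2554  0.1233] tcp [ 0.5555 -0.2582  0.2868] x [ 0.014  0.017 -1.   ] y [ 0.778 -0.628  0.001] yaw -38.9 q7 -23.4 F [-0.4  0.4  0.3] T [-0.    0.19 -0.14] w 0.05259448813067902 7.2
```

Total twist is about 136°. I'll try a gentle lift and watch the force.

carry_out(moves=[[0,0,0.3,0],[0,0,0.3,0],[0,0,0.4,0]])

```text
time_s: 7.5
tool_pos: [0.555, -0.258, 0.296]
tool_rot: [-175.0, 88.7, 55.6]
force: [0.2, 0.4, 0.2]
grip_width: 0.0526
```

```bash
python3 st.py
```

```text
grasp [ 0.557  -0.2551  0.1326] tcp [ 0.555 -0.258  0.296] x [ 0.012  0.018 -1.   ] y [ 0.773 -0.634 -0.002] yaw -39.4 q7 -23.6 F [0.2 0.4 0.2] T [-0.03 -0.02  0.03] w 0.05257202774409773 7.5
```

carry_out(moves=[[0,0,1.0,0],[0,0,1.5,0],[0,0,2.0,0],[0,0,2.0,0],[0,0,1.5,0],[0,0,0,0]])

```text
time_s: 8.1
tool_pos: [0.5559, -0.2561, 0.3871]
tool_rot: [170.2, 88.6, 40.8]
force: [0.1, -0.5, -1.3]
grip_width: 0.0527
```

```bash
python3 st.py
python3 - <<'E'
from h import *
b=grab('side','s2.png');cv2.imwrite('pics/c2.png',cv2.resize(b[60:240,180:420],(640,480),interpolation=2)[:,:,::-1])
E
```

```text
grasp [ 0.5588 -0.2536  0.2236] tcp [ 0.5559 -0.2561  0.3871] x [ 0.018  0.016 -1.   ] y [ 0.773 -0.635  0.004] yaw -39.4 q7 -22.4 F [ 0.1 -0.5 -1.3] T [-0.07 -0.07 -0.03] w 0.05267030686149657 8.1
```

View pics/c2.png

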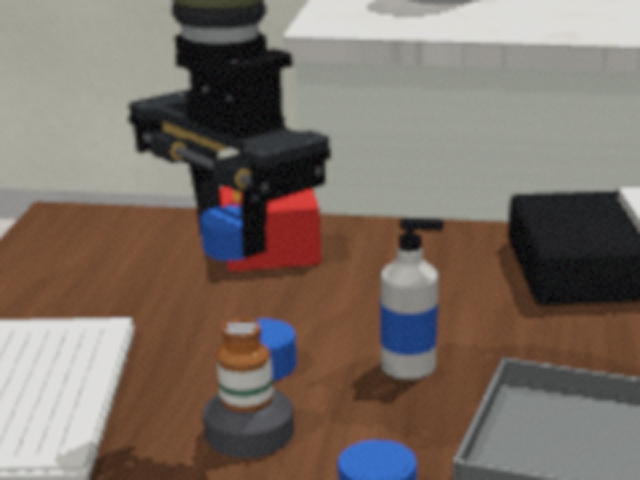

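The jar is bare (orange neck at crop (240,340)) and the blue lid hangs in the fingers at (228,235). Next I'll carry it to the tray.

carry_out(moves=[[0,3.0,0,-0.1],[0,3.5,0,-0.15],[0,3.5,0,-0.15],[0,3.5,0,-0.15],[0,3.5,0,-0.15],[0,3.5,0,-0.15],[0,2.5,0,0],[0,0.5,0,0],[0,0,0,0]])

```text
time_s: 9.05
tool_pos: [0.5509, -0.0141, 0.3811]
tool_rot: [-180.0, 89.1, 2.0]
force: [-0.1, -0.6, -0.7]
grip_width: 0.0527
```

```bash
python3 st.py
```

```text
grasp [ 0.5534 -0.0141  0.2177] tcp [ 0.5509 -0.0141  0.3811] x [ 0.015  0.001 -1.   ] y [ 0.034 -0.999 -0.   ] yaw -88.1 q7 -93.3 F [-0.1 -0.6 -0.7] T [-0.03  0.1  -0.01] w 0.05269119257180784 9.05
```

carry_out(moves=[[0.5,0.4,-3.0,0],[0,0,-4.0,0],[0,0,-4.0,0],[0,0,-3.0,0],[0,0,-2.0,0],[0,0,-1.0,0],[0,0,0,0]])

```text
time_s: 9.75
tool_pos: [0.5558, -0.0251, 0.2044]
tool_rot: [156.2, 89.0, -22.7]
force: [-0.7, 0.6, -0.2]
grip_width: 0.0526
```

```bash
python3 st.py
```

```text
grasp [ 0.5584 -0.0262  0.0409] tcp [ 0.5558 -0.0251  0.2044] x [ 0.016 -0.007 -1.   ] y [ 0.018 -1.     0.007] yaw -88.9 q7 -99.2 F [-0.7  0.6 -0.2] T [ 0.1   0.07 -0.04] w 0.05258593432774424 9.75
```

carry_out(moves=[[0,1.5,0,0],[0,0,0,0],[0,0,-0.4,0],[0,0,-0.4,0],[0,0,0,0]])

```text
time_s: 10.25
tool_pos: [0.5581, -0.0098, 0.2002]
tool_rot: [160.2, 88.6, -18.8]
force: [0.2, -0.5, 0.2]
grip_width: 0.0526
```

```bash
python3 st.py
python3 - <<'E'
from h import *
b=grab('side','s3.png');cv2.imwrite('pics/c3.png',cv2.resize(b[140:320,180:420],(640,480),interpolation=2)[:,:,::-1])
E
```

```text
grasp [ 0.562  -0.0111  0.0367] tcp [ 0.5581 -0.0098  0.2002] x [ 0.024 -0.008 -1.   ] y [ 0.017 -1.     0.008] yaw -89.0 q7 -101.3 F [ 0.2 -0.5  0.2] T [ 0.02  0.09 -0.01] w 0.05264847457448048 10.25
```

View pics/c3.png

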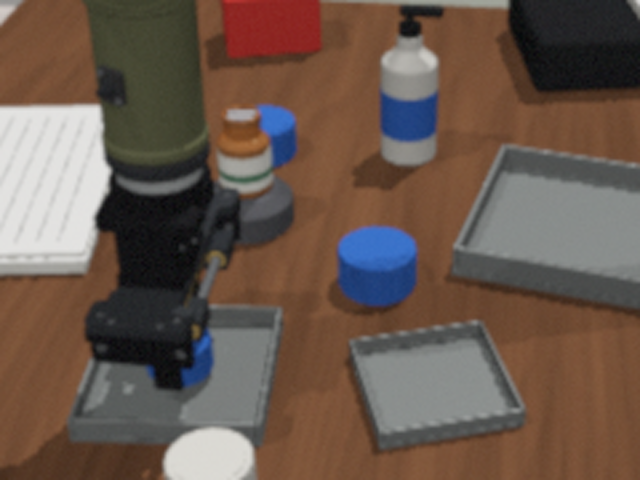

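The lid hangs over the middle of the 150 mm tray at crop (180,360). The white jar is clear of the gripper. I'll lower in small steps.

carry_out(moves=[[0,0,-0.3,0],[0,0,-0.2,0],[0,0,-0.1,0],[0,0,0,0]])

```text
time_s: 10.7
tool_pos: [0.5584, -0.01, 0.1942]
tool_rot: [160.3, 88.5, -18.7]
force: [0.0, -0.4, -1.3]
grip_width: 0.0525
```

```bash
python3 st.py
```

```text
grasp [ 0.5624 -0.0114  0.0308] tcp [ 0.5584 -0.01    0.1942] x [ 0.025 -0.008 -1.   ] y [ 0.017 -1.     0.009] yaw -89.0 q7 -101.6 F [ 0.  -0.4 -1.3] T [0.04 0.02 0.01] w 0.052481196577992 10.7
```

carry_out(moves=[[0,0,-0.15,0],[0,0,0,0]])

```text
time_s: 10.9
tool_pos: [0.5584, -0.0101, 0.1925]
tool_rot: [160.2, 88.5, -18.8]
force: [-0.5, -0.5, -0.8]
grip_width: 0.053
```

carry_out(moves=[[0,0,0,0],[0,0,0,0],[0,0,0,0],[0,0,0,0],[0,0,0,0]], hand=7.8)

```text
time_s: 11.4
tool_pos: [0.5586, -0.0101, 0.1929]
tool_rot: [160.7, 88.5, -18.4]
force: [-0.5, 0.9, 0.7]
grip_width: 0.0769
```

carry_out(moves=[[0,0,0.5,0],[0,0,1.0,0],[0,0,2.0,0],[0,0,3.0,0],[0,0,4.0,0],[0,0,4.0,0],[0,0,4.0,0],[0,0,2.0,0]])

```text
time_s: 12.2
tool_pos: [0.5553, -0.0091, 0.4072]
tool_rot: [159.4, 88.7, -19.5]
force: [-0.1, 0.7, 0.3]
grip_width: 0.0783
```

carry_out(moves=[[0,-4,0,0],[0,-4,0,0],[0,-4,0,0],[0,-4,0,0],[0,-4,0,0],[0,-4,0,0],[0,0,0,0]])

```text
time_s: 12.9
tool_pos: [0.5534, -0.2533, 0.4222]
tool_rot: [160.2, 87.6, -18.2]
force: [-0.9, -0.8, -0.8]
grip_width: 0.0781
```

```bash
python3 st.py
python3 - <<'E'
from h import *
a=grab('top','t4.png');b=grab('side','s4.png')
c=np.hstack([cv2.resize(a[110:320,120:340],(400,382)),cv2.resize(b[200:400,180:390],(400,382))])
cv2.imwrite('pics/c4.png',c[:,:,::-1])
m=cv2.inRange(cv2.cvtColor(a,cv2.COLOR_RGB2HSV),(100,150,60),(125,255,255));m[:,:250]=0;m[:,330:]=0;m[:145]=0
x,y,w,h=cv2.boundingRect(m);print(x,y,w,h)
for z in(.035,.02):print(ray('top',[(x+w/2-.5,y+h/2-.5)],z))
print('white',ray('top',[(179,214)],.13))
E
```

```text
grasp [ 0.56   -0.2555  0.2589] tcp [ 0.5534 -0.2533  0.4222] x [ 0.04  -0.013 -0.999] y [ 0.028 -1.     0.014] yaw -88.4 q7 -70.3 F [-0.9 -0.8 -0.8] T [ 0.04  0.09 -0.04] w 0.07813776522208257 12.9
276 168 25 26
[[ 0.56005764 -0.0113655   0.035     ]]
[[ 0.56367307 -0.01085224  0.02      ]]
white [[0.47333475 0.20268198 0.13      ]]
```

View pics/c4.png

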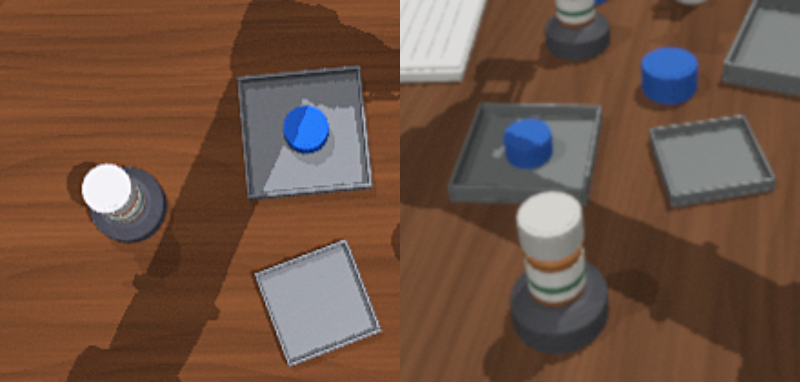

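The lid lies top up in the middle of the 150 mm tray, at crop (306,130) in the top view. The white jar stands where it did, and the arm is clear of everything.

```bash
python3 -c "from cell import env; print(env.sign_off())"
```

```text
the job is handed in; nothing more can be done
None
```

I unscrewed the blue lid, lifted it off and laid it top up near the middle of the 150 mm grey tray, then let go and handed the job in.

- **Unscrewing:** it took two anticlockwise twists of about 75° and 61°, with a release and re-grip between them. The lid then lifted off with no noticeable force.
- **Last checks:** the final pictures put the lid at about (0.560, -0.011), against the tray centre I measured at (0.559, -0.010). The gripper was open and well clear of everything. The white-lidded jar looked unmoved; I judged that by eye and did not measure it again.
- **Limits:** the clock stood at about 13 s when I handed in, against the 48 s limit. The forces I read after each move stayed within about 2 N.
- **Disagreements:** the two cameras differed by about 5 mm on where the lid was at the start, within what the grip allows. The tool also leaned about 1 to 2.5° as it moved, with no visible effect on the result.

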